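# Set the kiln blower's air ring to the marker and start it

### The arm

A 6-joint arm with a two-finger parallel gripper is mounted at the origin on the work surface. World frame = base frame: x ahead of the robot, y to its left, z up, the work surface at z = 0. Lengths are in m, angles in rad, forces in N, time in s.
With the tool pointing down it reaches from about 0.3 to 0.875 m from the base axis. Payload 6.4 kg.
Tool frame: the origin (TCP) lies midway between the tips of the shut fingers; the grasp point (between the pads) lies grip_depth behind it (grip_depth is the distance from the TCP to the grasp point, in m); x points along the fingers, y is the direction in which the jaws open and shut, and the axes are right-handed (so a half turn about x gives the same grasp; the last joint's range is limited). The gripper opens to 88 mm and grips with 3 to 60 N. Pads are 18 mm wide; open, the fingers measure 123 mm over their backs; the gripper's body (75 mm by 187 mm) begins 45 mm behind the grasp point.
Start: joints at [-1.388, 0.181, 1.607, -0, 1.354, -0.206], TCP at [0.218, -0.532, 0.239] pointing down, gripper open.
Joint ranges: [-2.99, 2.99], [-0.89, 2.07], [0.3, 2.58], [-1.14, 4.28], [0, 2.63], [-3.12, 3.12]. Speed limits (rad/s): [2.57, 2.57, 3.01, 3.14, 3.14, 3.14].

### API

Orientations are given as a unit quaternion [w, x, y, z].
In Python, from plant import * gives the robot as it stands. The module is installed in compiled form; this text tells all that it offers.
- The arm moves only by the tool apply_moves, never from a script. Its argument "commands" is a list of rows, each a list of 7 numbers: the closure, from 0 (fully open) to 1 (shut), then the shift along the world's x, y, z in cm, then the turn, a rotation vector about the world's x, y, z in rad. A call has 1 to 8 rows; each row is the pose to reach, as a shift and turn from the pose commanded when the call began; what a row does not reach only later rows make up. A row lasts 1/12 s, in which the tool goes at most 41.7 mm and 7.16 degrees, less where a joint would pass 70% of its speed; a pose out of reach is approached as far as the arm can. A call with a gripper value outside its range is refused whole. The fingers move at their own pace and stop on an object; "squeeze" is the grip in N (left out, the last holds). Time passes only in rows, so rows that repeat a pose let the fingers close. It gives the time, the measured TCP pose, the force and the opening at its end, in the units of the state.
- sense(): the state, without advancing time (a new reading comes with each control period).
- snapshot(name): name is "scene" or "top" or "wrist"; returns a dict with "img" (384x512x3 uint8, red, green, blue), "fx", "fy", "cx", "cy" (pixels), "distortion" ([k1, k2, p1, p2, k3] as OpenCV has them; the pictures are not rectified), "R" (3x3) and "t" (3): a world point X has camera coordinates R X + t. Camera axes: x right, y down, z forward; pixel columns grow to the right and rows downward; lengths in m; the calibration is good to about 2 mm. A picture is of the moment at which its call begins. There is no depth.
- hand_in(): hands the job in, once; it reports no verdict.
The state is a dict: "time_s": time; "q": joint angles; "joint_velocities": joint speeds; "tau": joint torques, N m; "tcp_pos": TCP position; "eef_rot": TCP orientation; "force": force on the tool from outside, world axes, zero at the start; "moment": the same for the moment, N m; "opening": finger opening in m.
Only numpy, scipy, OpenCV 4.12 (cv2) and the standard library are available. Lean on these libraries where they do the work, as an engineer would, in place of code of your own. Each camera call takes 0.05 s, during which the arm holds its last target. There are 200 camera calls.

### The job

Get the kiln blower going: with a fingertip against the side of its upright handle, push the air lever gently round, without gripping it, until the pointer at the lever's other end stands in line with the marker clip on the scale. Then press the round start button on the switch box fully down and let it come up again. Finish clear of everything, with the pointer still at the clip, the clip not shifted and all the loose things left where they stand.

Things in the scene. Friction and masses are not known exactly. Their poses are not given: they have to be found in the camera images.
- blower: Grey blower lying flat, fixed to the table: round housing 196 mm across on a 200 mm square foot, under a round aluminium plate 236 mm across whose top is 90 mm above the table. Origin under its centre on the table; z up and through the axis of the air ring. Its outlet duct (top at 77 mm) runs along its +x out to 185 mm from the axis, at y from -110 to -25 mm. Raised dark scale ribs, 10 degrees apart, lie on the plate on its +x side, 87 to 107 mm from the axis
- air_lever (a joint): Angle (rad) of the steel air ring (disc 124 mm across on top of the blower) with its lever and pointer, about the blower's z axis, anticlockwise from above positive; stops at -1.05 and 0.85. At 0 the lever points along the blower's -x and the pointer along its +x. It starts between -1.0 and -0.6, so it has to be pushed anticlockwise (the handle goes from the robot's left, by the near side, to the right). Friction of about 1.5 N at the handle; it stays where it is left
- handle_top (a point): Centre of the top of the black upright handle at the lever's end: a round post 18 mm across, 150 mm from the ring's axis, from 96 to 151 mm above the table; the flat steel lever (14 mm wide, 96 to 102 mm high) leads to it and nothing is under it but the table. Axes turn with the lever: its -x points outward from the ring's axis
- pointer_tip (a point): Tip of the thin dark pointer (4 mm wide) on the other side of the ring from the handle, 87 mm from the axis and 101 mm above the table; its x axis points outward along the pointer
- clip (a joint): Angle (rad) of the marker clip about the blower's z axis, counted as for air_lever: the pointer is in line with the clip when both joints read the same. It starts between -0.25 and 0.55 and is a stiff fit that must not be shifted
- clip_mark (a point): Top of the marker clip, a dark steel clip 10 mm wide, 22 mm long that stands 31 mm above the plate and straddles the rim of the plate; the point is 110 mm from the ring's axis and 121 mm above the table, on the clip's centre line. Its x axis points outward from the ring's axis, y along the scale
- start (a joint): Travel (m) of the start button: 0 is up, 0.006 fully down; a spring brings it back. About 5 N hold it fully down
- start_top (a point): Centre of the top of the round grey start button, 34 mm across, on the switch box, 72 mm above the table when up; it stands 10 mm proud of its black round housing (50 mm across) and is pressed straight down
- switch_box: Grey switch box fixed to the table, 100 mm (x) by 80 mm (y) and 50 mm high, with the start button in a black housing on the middle of its top. It stands left or right of the blower. Origin under its centre
- jar: Loose jar, 68 mm across, 85 mm high, on the other side of the blower from the switch box; leave it alone. Origin under its centre
- figurine: Loose cast metal bird, 42 mm across, 67 mm high; leave it alone. Origin under its centre
- screwdriver: Loose screwdriver, about 20 cm long, lying near the robot, on its left; leave it alone
- brush: Loose flat brush, about 20 cm long, lying near the robot, on its right; leave it alone
- test_tile: Loose glazed tile, 70 by 50 by 8 mm, between robot and blower; leave it alone. Origin under its centre

How it is judged:
On the way, in this order (a step that is already met when the one before it is completed fails the run):
1. the pointer stands still in line with the clip (y of pointer_tip in the frame of clip_mark between -0.005 and 0.005 m and velocity of joint air_lever between -0.05 and 0.05 rad/s), for 0.3 s.
2. the start button is pressed down with the pointer at the clip (y of pointer_tip in the frame of clip_mark between -0.005 and 0.005 m and value of joint start above 0.0045 m), for 0.05 s.
At the end, for the whole second after the job is handed in: The pointer tip is within 5 mm of the marker clip's centre line (about 3 degrees) and at rest, the start button has been pressed at least 4.5 mm after that and is up again, the clip has moved less than 6 mm and each loose thing less than 20 mm (all of step 1 and value of joint start below 0.002 m and distance of clip_mark from where it was at the start of the episode below 0.006 m and distance of each of jar, figurine, screwdriver, brush, test_tile from where it was at the start of the episode below 0.02 m); the robot touches nothing.
It fails at once if the start button is pressed before the pointer is at the clip (value of joint start above 0.003 m and not (y of pointer_tip in the frame of clip_mark between -0.005 and 0.005 m)).
It fails at once if the handle is taken between the fingers (horizontal distance between the grasp point and handle_top below 0.01 m and z of the grasp point in the frame of handle_top below 0.008 m and contact force between the fingers and air_lever above 0.5 N).
It fails at once if the lever is pushed harder than 25 N or squeezed (contact force between the fingers and air_lever above 25 N).
It fails at once if the marker clip is shifted 6 mm (distance of clip_mark from where it was at the start of the episode above 0.006 m).
It fails at once if a loose thing is moved or lifted more than 20 mm (distance of any of jar, figurine, screwdriver, brush, test_tile from where it was at the start of the episode above 0.02 m).
It also fails if it takes over 51 s, if anything falls off the work surface, if the arm or the gripper's body presses on something with over 40 N, if the wrist force passes 120 N, or if a joint passes its speed limit or range.

## Working session

There is one attempt and no reset: what is moved stays moved. The work goes in short steps, Python scripts to look and compute and a tool call to move; the robot and the scene stay as the last step left them, time stands still between calls to the robot, and variables do not carry over. Pictures are saved under pics/ and viewed, about 8 in all and at most 12, crops included, and the job is handed in when it is done.

Besides the shell and the picture viewer there is one more tool, called after "Emit:" in YAML: its name, and indented under it one key for each argument. apply_moves: Moves the arm, as the interface text tells. Its arguments: {"type":"object","properties":{"commands":{"type":"array","items":{"type":"array","items":{"type":"number"}}},"squeeze":{"type":"number"}},"required":["commands"]}

```bash
mkdir -p pics; cat > h.py <<'E'
from plant import *
import numpy as np, cv2
def K(s): return np.array([[s["fx"],0,s["cx"]],[0,s["fy"],s["cy"]],[0,0,1]],float)
def ray(s,uv):
    p=cv2.undistortPoints(np.array([[uv]],float),K(s),np.array(s["distortion"],float))[0,0]
    R=np.array(s["R"]);t=np.array(s["t"]); return -R.T@t, R.T@np.array([p[0],p[1],1])
def onz(s,uv,z):
    c,d=ray(s,uv); return c+d*(z-c[2])/d[2]
def proj(s,X):
    R=np.array(s["R"]); return cv2.projectPoints(np.array(X,float).reshape(-1,1,3),cv2.Rodrigues(R)[0],np.array(s["t"],float),K(s),np.array(s["distortion"],float))[0][:,0]
def save(s,n,crop=None,k=1):
    im=s["img"][:,:,::-1]
    if crop: im=im[crop[1]:crop[3],crop[0]:crop[2]]
    cv2.imwrite("pics/"+n,cv2.resize(im,None,fx=k,fy=k,interpolation=cv2.INTER_CUBIC))
E
python3 - <<'E'
from h import *
import pickle
s=snapshot("top");c=snapshot("scene");pickle.dump((s,c),open("s0.pkl","wb"))
save(s,"top0.png",k=1.5);save(c,"scene0.png",k=1.5)
for v in(s,c):print(-np.array(v["R"]).T@np.array(v["t"]),v["fx"])
print(sense())
E
```

```text
[ 0.3988264  -0.01752716  1.27884576] 428.4903664790442
[ 1.30551794 -0.4967011   0.92025751] 470.3852229988923
{'time_s': 0.1, 'q': array([-1.38831806e+00,  1.81461770e-01,  1.60787515e+00, -5.91948249e-05,
        1.35380429e+00, -2.06285244e-01]), 'joint_velocities': array([-1.32463521e-05, -1.58731660e-03, -3.22048160e-03, -6.34900919e-04,
       -7.62419586e-04, -2.18781235e-04]), 'tau': array([ 1.70789037e-03, -4.34814262e+01, -3.42695332e+01,  7.04094884e-02,
        3.39920644e-02, -4.11866415e-05]), 'tcp_pos': array([ 0.21786989, -0.53161441,  0.23791891]), 'eef_rot': array([-0.13604142, -0.69377504, -0.13713682,  0.69380287]), 'force': array([-0.35814939, -0.29730325,  0.06927959]), 'moment': array([-0.01617574,  0.02743674, -0.0058068 ]), 'opening': 0.08851694373128915}
```

View pics/top0.png

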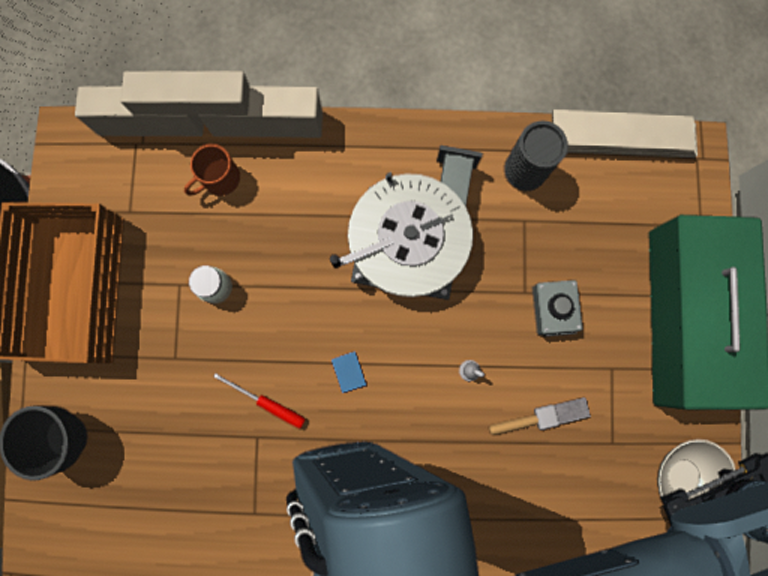

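View pics/scene0.png

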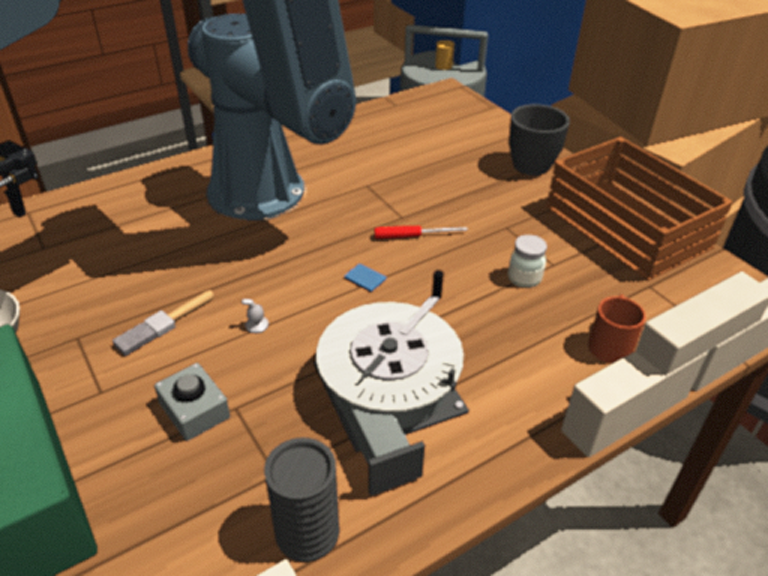

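The top view shows the plate centred near (411,235)/1.5, the handle at (335,261)/1.5, the pointer tip at about (455,216)/1.5, the clip at (391,180)/1.5, and the button at (563,306)/1.5. The switch box is on the right and the jar on the left.

```bash
python3 - <<'E'
from h import *
import pickle
s,c=pickle.load(open("s0.pkl","rb"))
for v,cr,n in((s,(215,105,325,205),"t"),(c,(205,170,320,280),"c")):
    hsv=cv2.cvtColor(v["img"],cv2.COLOR_RGB2HSV)
    m=((hsv[...,2]>110)&(hsv[...,1]<60)).astype(np.uint8)*255
    M=np.zeros_like(m);M[cr[1]:cr[3],cr[0]:cr[2]]=m[cr[1]:cr[3],cr[0]:cr[2]]
    M=cv2.morphologyEx(M,cv2.MORPH_OPEN,np.ones((7,7)))
    cs=max(cv2.findContours(M,0,1)[0],key=cv2.contourArea)
    h=cv2.convexHull(cs)[:,0]
    P=np.array([onz(v,p,0.09)[:2] for p in h])
    A=np.c_[2*P,np.ones(len(P))];x=np.linalg.lstsq(A,(P**2).sum(1),rcond=None)[0]
    print(n,"centre",x[:2],"r",np.sqrt(x[2]+x[:2]@x[:2]))
    save(v,n+"crop.png",cr,5)
for n,uv,z in(("handle",(335/1.5,261/1.5),.151),("clip",(391/1.5,179/1.5),.121),("tip",(455/1.5,216/1.5),.101),("btn",(563/1.5,306/1.5),.072)):print(n,onz(s,uv,z))
for n,uv,z in(("handle",(438/1.5,274/1.5),.151),("clip",(450/1.5,371/1.5),.121),("tip",(359/1.5,383/1.5),.101),("btn",(189/1.5,384/1.5),.072)):print(n,onz(c,uv,z))
E
```

```text
t centre [ 0.67679868 -0.07561896] r 0.12997179828574368
c centre [ 0.66109339 -0.0606819 ] r 0.11853735309150339
handle [0.5911838  0.07292099 0.151     ]
clip [ 0.75373823 -0.02359359  0.121     ]
tip [ 0.69094399 -0.14565566  0.101     ]
btn [ 0.52840538 -0.35709908  0.072     ]
handle [0.60174632 0.07372181 0.151     ]
clip [ 0.76622489 -0.02066726  0.121     ]
tip [ 0.69922997 -0.14045862  0.101     ]
btn [ 0.53926965 -0.35413883  0.072     ]
```

View pics/tcrop.png

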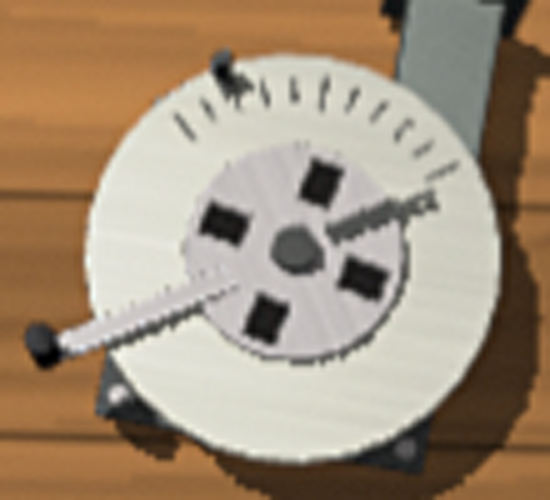

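View pics/ccrop.png

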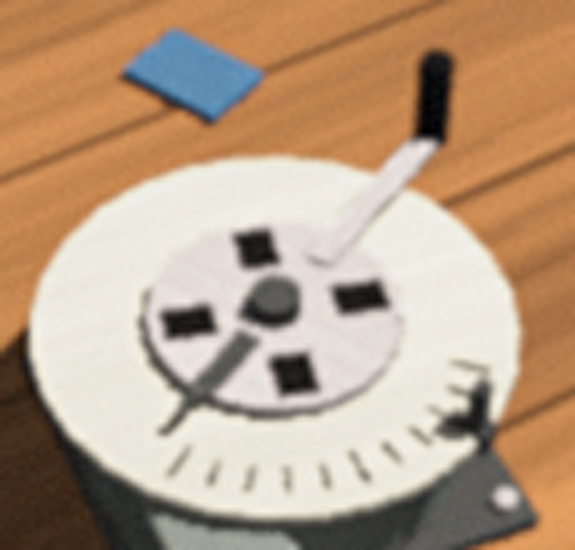

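```bash
cat >> h.py <<'E'
def tri(vs):
    A=np.zeros((3,3));b=np.zeros(3)
    for v,uv in vs:
        c,d=ray(v,uv);d=d/np.linalg.norm(d);P=np.eye(3)-np.outer(d,d);A+=P;b+=P@c
    X=np.linalg.solve(A,b)
    return X,[np.round(proj(v,X)[0]-uv,1) for v,uv in vs]
E
python3 - <<'E'
from h import *
import pickle
s,c=pickle.load(open("s0.pkl","rb"))
T=lambda x,y:np.array([(x+.5)/5-.5+215,(y+.5)/5-.5+105])
C=lambda x,y:np.array([(x+.5)/5-.5+205,(y+.5)/5-.5+170])
for n,a,b in(("hub",(297,250),(275,296)),("cliptop",(223,60),(484,388)),("handle",(40,342),(436,60)),("tip",(437,200),(165,432))):
    print(n,*tri([(s,T(*a)),(c,C(*b))]))
print("btn",*tri([(s,np.array([562.5,305.5])/1.5-.17),(c,np.array([189,383])/1.5-.17)]))
# plate silhouettes via 4 extremes in top crop
for p in((85,258),(500,258),(292,54),(292,462)):print(onz(s,T(*p),.09)[:2])
# scale ribs inner/outer
for p in((178,115),(192,138),(297,80),(294,103),(457,165),(432,178)):print(p,onz(s,T(*p),.092)[:2])
E
```

```text
hub [ 0.65788091 -0.06133253  0.10747802] [array([-0.6, -0.4]), array([-0.9,  0.1])]
cliptop [ 0.76404424 -0.01746364  0.11708462] [array([-0.7, -0.4]), array([-1. ,  0.1])]
handle [0.59508067 0.07640721 0.14825992] [array([-0.4, -0.3]), array([-0.6,  0.1])]
tip [ 0.69179332 -0.14192456  0.09212078] [array([-0.3, -0.2]), array([-0.5,  0. ])]
btn [ 0.53116803 -0.35474339  0.06745288] [array([-0.7, -0.3]), array([-1., -0.])]
[0.6532136  0.05615029]
[ 0.65901703 -0.17917787]
[ 0.77587907 -0.05896054]
[ 0.53970588 -0.06310387]
(178, 115) [0.73741639 0.00560488]
(192, 138) [ 0.72406017 -0.00272162]
(297, 80) [ 0.75983434 -0.06201786]
(294, 103) [ 0.74615097 -0.06052786]
(457, 165) [ 0.71211239 -0.15414303]
(432, 178) [ 0.7041029  -0.13990149]
```

```bash
python3 - <<'E'
import plant; print([n for n in dir(plant) if n[0]!='_'], getattr(plant,'grip_depth',None))
from scipy.spatial.transform import Rotation as R
import numpy as np
q=plant.sense()["eef_rot"];M=R.from_quat([q[1],q[2],q[3],q[0]]).as_matrix();print(M.round(3));print(np.degrees(np.arctan2(M[1,1],M[0,1])))
E
```

```text
['IKError', 'grip_depth', 'hand_in', 'sense', 'snapshot'] 0.0187
[[-0.     0.379 -0.925]
 [ 0.002 -0.925 -0.379]
 [-1.    -0.002 -0.   ]]
-67.72474749497113
```

Emit:
apply_moves:
  commands:
    - [1, 18, 27, 0, 0, 0, -0.23]
    - [1, 18, 27, 0, 0, 0, -0.23]
    - [1, 18, 27, 0, 0, 0, -0.23]
    - [1, 18, 27, 0, 0, 0, -0.23]
    - [1, 18, 27, 0, 0, 0, -0.23]
    - [1, 18, 27, 0, 0, 0, -0.23]
    - [1, 18, 27, 0, 0, 0, -0.23]
    - [1, 18, 27, 0, 0, 0, -0.23]
  squeeze: 10

```text
time_s: 0.77
tcp_pos: [0.3988, -0.2593, 0.2385]
eef_rot: [0.056, 0.705, 0.057, -0.705]
force: [0.7, -0.6, 0.1]
opening: 0.0372
```

Emit:
apply_moves:
  commands:
    - [1, 23.7, 34.6, 0, 0, 0, 0]
    - [1, 23.7, 34.6, 0, 0, 0, 0]
    - [1, 23.7, 34.6, 0, 0, 0, 0]
    - [1, 23.7, 34.6, 0, 0, 0, 0]
    - [1, 23.7, 34.6, 0, 0, 0, 0]
    - [1, 23.7, 34.6, 0, 0, 0, 0]
    - [1, 23.7, 34.6, 0, 0, 0, 0]
    - [1, 23.7, 34.6, 0, 0, 0, 0]

```text
time_s: 1.43
tcp_pos: [0.5869, 0.0151, 0.2383]
eef_rot: [-0.056, -0.705, -0.056, 0.705]
force: [0.4, -1.4, -0.4]
opening: 0.0005
```

Emit:
apply_moves:
  commands:
    - [1, 4.4, 6.4, 0, 0, 0, 0]
    - [1, 4.4, 6.4, 0, 0, 0, 0]
    - [1, 4.4, 6.4, 0, 0, 0, 0]
    - [1, 4.4, 6.4, -4, 0, 0, 0]
    - [1, 4.4, 6.4, -4, 0, 0, 0]

```text
time_s: 1.85
tcp_pos: [0.6267, 0.0776, 0.1918]
eef_rot: [-0.056, -0.701, -0.057, 0.709]
force: [-1.0, -0.2, -2.1]
opening: 0.0006
```

Emit:
apply_moves:
  commands:
    - [1, 0, 0, 0, 0, 0, 0]
    - [1, 0, 0, 0, 0, 0, 0]

```text
time_s: 2.02
tcp_pos: [0.6301, 0.0763, 0.1992]
eef_rot: [-0.056, -0.705, -0.056, 0.705]
force: [0.4, 0.1, 0.5]
opening: 0.0004
```

```bash
python3 - <<'E'
from h import *
c=snapshot("scene");save(c,"sc1.png",(190,80,340,280),3);x=sense();print(x["tcp_pos"],x["q"])
p=proj(c,[x["tcp_pos"]])[0];print((p-[190,80])*3)
E
```

```text
[0.63074078 0.07618721 0.20018482] [-6.62528520e-02  3.45306214e-01  1.48376741e+00 -7.35128915e-05
  1.31125967e+00  1.34671841e+00]
[333.59602649 280.4265208 ]
```

View pics/sc1.png

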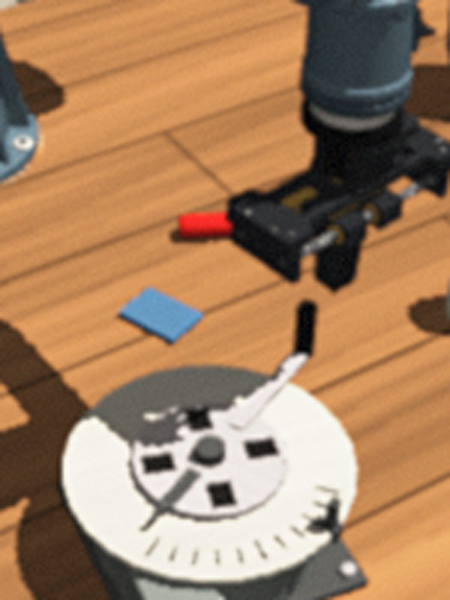

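Emit:
apply_moves:
  commands:
    - [1, 0.5, 1.2, 0, 0, 0, 0]
    - [1, 0.5, 1.2, -3, 0, 0, 0]
    - [1, 0.5, 1.2, -5.5, 0, 0, 0]
    - [1, 0.5, 1.2, -7.5, 0, 0, 0]
    - [1, 0.5, 1.2, -8.2, 0, 0, 0]
    - [1, 0.5, 1.2, -8.2, 0, 0, 0]
    - [1, 0.5, 1.2, -8.2, 0, 0, 0]
    - [1, 0.5, 1.2, -8.2, 0, 0, 0]

```text
time_s: 2.73
tcp_pos: [0.6369, 0.089, 0.119]
eef_rot: [0.056, 0.706, 0.056, -0.704]
force: [-0.1, 0.3, -0.0]
opening: 0.0004
```

```bash
python3 - <<'E'
from h import *
for a0,a1,n in((98,126,8),(126,156,8),(156,180,8)):
    f=lambda a:np.array([.657+.15*np.cos(np.radians(a)),-.0613+.15*np.sin(np.radians(a))])
    print([list((100*(f(a)-f(a0))).round(1))+[round(np.radians(a-a0),3)] for a in np.linspace(a0,a1,n+1)[1:]])
E
```

```text
[[np.float64(-0.9), np.float64(-0.2), np.float64(0.061)], [np.float64(-1.8), np.float64(-0.4), np.float64(0.122)], [np.float64(-2.7), np.float64(-0.6), np.float64(0.183)], [np.float64(-3.5), np.float64(-0.9), np.float64(0.244)], [np.float64(-4.4), np.float64(-1.3), np.float64(0.305)], [np.float64(-5.2), np.float64(-1.7), np.float64(0.367)], [np.float64(-6.0), np.float64(-2.2), np.float64(0.428)], [np.float64(-6.7), np.float64(-2.7), np.float64(0.489)]]
[[np.float64(-0.8), np.float64(-0.6), np.float64(0.065)], [np.float64(-1.5), np.float64(-1.3), np.float64(0.131)], [np.float64(-2.2), np.float64(-2.0), np.float64(0.196)], [np.float64(-2.8), np.float64(-2.7), np.float64(0.262)], [np.float64(-3.4), np.float64(-3.5), np.float64(0.327)], [np.float64(-4.0), np.float64(-4.3), np.float64(0.393)], [np.float64(-4.5), np.float64(-5.2), np.float64(0.458)], [np.float64(-4.9), np.float64(-6.0), np.float64(0.524)]]
[[np.float64(-0.3), np.float64(-0.7), np.float64(0.052)], [np.float64(-0.6), np.float64(-1.5), np.float64(0.105)], [np.float64(-0.8), np.float64(-2.2), np.float64(0.157)], [np.float64(-1.0), np.float64(-3.0), np.float64(0.209)], [np.float64(-1.1), np.float64(-3.8), np.float64(0.262)], [np.float64(-1.2), np.float64(-4.5), np.float64(0.314)], [np.float64(-1.3), np.float64(-5.3), np.float64(0.367)], [np.float64(-1.3), np.float64(-6.1), np.float64(0.419)]]
```

Emit:
apply_moves:
  commands:
    - [1, -0.7, -0.1, 0, 0, 0, 0.05]
    - [1, -1.3, -0.3, 0, 0, 0, 0.09]
    - [1, -1.7, -0.4, 0, 0, 0, 0.12]
    - [1, -2.1, -0.5, 0, 0, 0, 0.145]
    - [1, -2.5, -0.6, 0, 0, 0, 0.17]
    - [1, -2.9, -0.7, 0, 0, 0, 0.2]
    - [1, -3.2, -0.8, 0, 0, 0, 0.22]
    - [1, -3.5, -0.9, 0, 0, 0, 0.244]

```text
time_s: 3.4
tcp_pos: [0.6019, 0.0797, 0.1189]
eef_rot: [0.142, 0.694, 0.141, -0.691]
force: [2.3, 0.3, 0.1]
opening: 0.0004
```

Contact is gentle at 2.3 N, so I'll keep going round the arc.

```bash
python3 - <<'E'
from h import *
for a0,a1,n in((112,138,8),(138,166,8),(166,186,8)):
    f=lambda a:np.array([.657+.15*np.cos(np.radians(a)),-.0613+.15*np.sin(np.radians(a))])
    print(f(a0),[[round(float(z),1) for z in 100*(f(a)-f(a0))]+[round(float(np.radians(a-a0)),2)] for a in np.linspace(a0,a1,n+1)[1:]])
E
```

```text
[0.60080901 0.07777758] [[-0.8, -0.3, 0.06], [-1.5, -0.7, 0.11], [-2.3, -1.2, 0.17], [-3.0, -1.6, 0.23], [-3.7, -2.1, 0.28], [-4.3, -2.7, 0.34], [-4.9, -3.3, 0.4], [-5.5, -3.9, 0.45]]
[0.54552828 0.03906959] [[-0.6, -0.7, 0.06], [-1.1, -1.4, 0.12], [-1.6, -2.2, 0.18], [-2.1, -3.0, 0.24], [-2.5, -3.8, 0.31], [-2.9, -4.7, 0.37], [-3.2, -5.5, 0.43], [-3.4, -6.4, 0.49]]
[ 0.51145564 -0.02501172] [[-0.1, -0.6, 0.04], [-0.3, -1.3, 0.09], [-0.3, -1.9, 0.13], [-0.4, -2.6, 0.17], [-0.4, -3.2, 0.22], [-0.4, -3.9, 0.26], [-0.4, -4.5, 0.31], [-0.4, -5.2, 0.35]]
```

Emit:
apply_moves:
  commands:
    - [1, -0.6, -0.2, 0, 0, 0, 0.04]
    - [1, -1.4, -0.6, 0, 0, 0, 0.1]
    - [1, -2.2, -1.1, 0, 0, 0, 0.16]
    - [1, -3.0, -1.6, 0, 0, 0, 0.23]
    - [1, -3.7, -2.1, 0, 0, 0, 0.28]
    - [1, -4.3, -2.7, 0, 0, 0, 0.34]
    - [1, -4.9, -3.3, 0, 0, 0, 0.4]
    - [1, -5.5, -3.9, 0, 0, 0, 0.45]

```text
time_s: 4.07
tcp_pos: [0.5463, 0.0409, 0.1184]
eef_rot: [0.294, 0.644, 0.293, -0.642]
force: [2.8, -0.0, 0.5]
opening: 0.0005
```

Emit:
apply_moves:
  commands:
    - [1, -0.6, -0.7, 0, 0, 0, 0.06]
    - [1, -1.1, -1.4, 0, 0, 0, 0.12]
    - [1, -1.6, -2.2, 0, 0, 0, 0.18]
    - [1, -2.1, -3.0, 0, 0, 0, 0.24]
    - [1, -2.5, -3.8, 0, 0, 0, 0.31]
    - [1, -2.9, -4.7, 0, 0, 0, 0.37]
    - [1, -3.2, -5.5, 0, 0, 0, 0.43]
    - [1, -3.4, -6.3, 0, 0, 0, 0.49]

```text
time_s: 4.73
tcp_pos: [0.5122, -0.0224, 0.1183]
eef_rot: [0.441, 0.554, 0.44, -0.552]
force: [-0.2, 1.4, 0.9]
opening: 0.0004
```

Emit:
apply_moves:
  commands:
    - [1, -0.1, -0.7, 0, 0, 0, 0.04]
    - [1, -0.3, -1.4, 0, 0, 0, 0.09]
    - [1, -0.3, -2.1, 0, 0, 0, 0.13]
    - [1, -0.4, -2.8, 0, 0, 0, 0.17]
    - [1, -0.4, -3.4, 0, 0, 0, 0.22]
    - [1, -0.4, -4.0, 0, 0, 0, 0.26]
    - [1, -0.4, -4.5, 0, 0, 0, 0.29]
    - [1, -0.4, -4.5, 0, 0, 0, 0.29]

```text
time_s: 5.4
tcp_pos: [0.5081, -0.0679, 0.118]
eef_rot: [0.516, 0.484, 0.515, -0.484]
force: [0.4, 0.4, 0.1]
opening: 0.0006
```

```bash
python3 - <<'E'
from h import *
import pickle
s=snapshot("top");c=snapshot("scene");pickle.dump((s,c),open("s1.pkl","wb"))
im=[cv2.resize(v["img"][r[1]:r[3],r[0]:r[2],::-1],(400,400),interpolation=cv2.INTER_CUBIC) for v,r in((s,(230,110,310,190)),(c,(220,200,320,300)))]
cv2.imwrite("pics/p2.png",np.hstack(im));print(sense()["tcp_pos"])
E
```

```text
[ 0.50794417 -0.06732558  0.11766149]
```

View pics/p2.png

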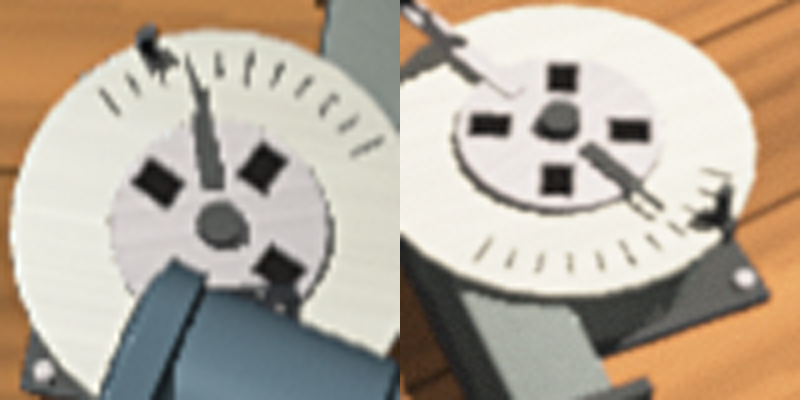

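```bash
python3 - <<'E'
from h import *
import pickle
s,c=pickle.load(open("s1.pkl","rb"))
T=lambda x,y:np.array([(x+.5)/5-.5+230,(y+.5)/5-.5+110])
C=lambda x,y:np.array([(x+.5-400)/4-.5+220,(y+.5)/4-.5+200])
A=np.array([.657,-.0613])
an=lambda P:(np.degrees(np.arctan2(P[1]-A[1],P[0]-A[0])).round(1),np.hypot(*(P[:2]-A)).round(4))
for n,v,uv in(("T root",s,T(211,185)),("T tip",s,T(199,88)),("C root",c,C(590,148)),("C tip",c,C(660,210))):
    P=onz(v,uv,.101);print(n,P[:2],an(P))
for n,v,uv,z in(("T hub",s,T(222,224),.107),("C hub",c,C(559,118),.107),("T clip",s,T(150,35),.121),("C clip",c,C(725,190),.121),("C clip base",c,C(722,225),.095)):
    P=onz(v,uv,z);print(n,P,an(P))
# dark-pixel centroids of the clip tops
X,e=tri([(s,T(149,36)),(c,C(725,190))]);print(X,e,an(X))
E
```

```text
T root [ 0.68112541 -0.05675876] (np.float64(10.7), np.float64(0.0245))
T tip [ 0.73735939 -0.04895707] (np.float64(8.7), np.float64(0.0813))
C root [ 0.68448196 -0.05478083] (np.float64(13.3), np.float64(0.0282))
C tip [ 0.74583345 -0.0474349 ] (np.float64(8.9), np.float64(0.0899))
T hub [ 0.65751943 -0.06310349  0.107     ] (np.float64(-73.9), np.float64(0.0019))
C hub [ 0.65899945 -0.06026495  0.107     ] (np.float64(27.4), np.float64(0.0023))
T clip [ 0.76160125 -0.02043724  0.121     ] (np.float64(21.3), np.float64(0.1123))
C clip [ 0.7667675  -0.01861156  0.121     ] (np.float64(21.3), np.float64(0.1178))
C clip base [ 0.76975189 -0.02048827  0.095     ] (np.float64(19.9), np.float64(0.1199))
[ 0.76334794 -0.01819732  0.11714217] [array([-0.6, -0.4]), array([-0.9,  0.1])] (np.float64(22.1), np.float64(0.1148))
```

Emit:
apply_moves:
  commands:
    - [1, 0, -0.4, 0, 0, 0, 0.02]
    - [1, 0, -0.9, 0, 0, 0, 0.06]
    - [1, 0.1, -1.4, 0, 0, 0, 0.1]
    - [1, 0.2, -1.9, 0, 0, 0, 0.13]
    - [1, 0.25, -2.3, 0, 0, 0, 0.15]
    - [1, 0.3, -2.6, 0, 0, 0, 0.17]
    - [1, 0.3, -2.7, 0, 0, 0, 0.18]
    - [1, 0.3, -2.7, 0, 0, 0, 0.18]

```text
time_s: 6.17
tcp_pos: [0.5108, -0.094, 0.1172]
eef_rot: [0.557, 0.436, 0.556, -0.436]
force: [1.3, 0.3, 0.2]
opening: 0.0003
```

```bash
python3 - <<'E'
from h import *
import pickle
s=snapshot("top");c=snapshot("scene");pickle.dump((s,c),open("s2.pkl","wb"))
im=[cv2.resize(v["img"][r[1]:r[3],r[0]:r[2],::-1],(400,400),interpolation=cv2.INTER_CUBIC) for v,r in((s,(250,112,290,152+24-24)),(c,(265,215,315,265)))]
cv2.imwrite("pics/p3.png",np.hstack(im));x=sense();print(x["tcp_pos"],x["force"])
E
```

```text
[ 0.51061514 -0.0939511   0.11703228] [0.74932103 1.23412705 0.723018  ]
```

View pics/p3.png

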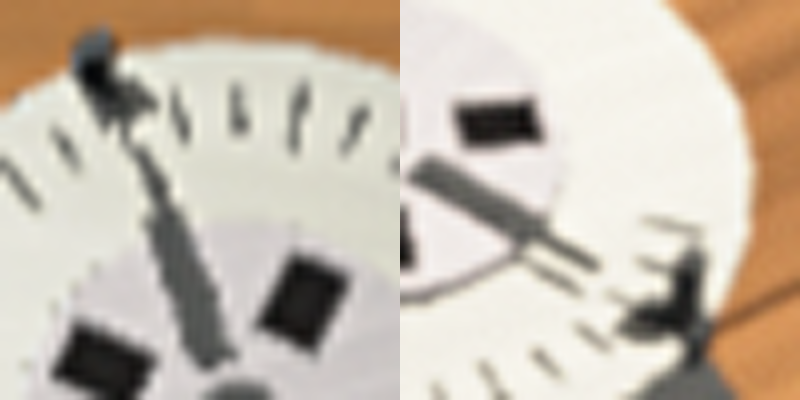

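```bash
python3 - <<'E'
from h import *
import pickle
s,c=pickle.load(open("s2.pkl","rb"))
T=lambda x,y:np.array([(x+.5)/10-.5+250,(y+.5)/10-.5+112])
C=lambda x,y:np.array([(x+.5-400)/8-.5+265,(y+.5)/8-.5+215])
def an(P,A):return np.degrees(np.arctan2(P[1]-A[1],P[0]-A[0])).round(1),np.hypot(*(P[:2]-A)).round(4)
AT=np.array([.6575,-.0627]);AC=np.array([.659,-.0603])
for n,v,uv,z,A in(("Troot",s,T(208,355),.101,AT),("Tmid",s,T(158,215),.101,AT),("Ttip",s,T(130,138),.101,AT),("Cmid",c,C(540,228),.101,AC),("Ctip",c,C(598,268),.101,AC),("Tclip",s,T(96,45),.121,AT),("Cclip",c,C(690,252),.121,AC)):
    P=onz(v,uv,z);print(n,P[:2],an(P,A))
# predicted clip-top outlines (22 mm x 10 mm) for candidate angles, in crop pixels
for v,A,f in((s,AT,lambda p:(p-[250,112]+.5)*10),(c,AC,lambda p:(p-[265,215]+.5)*8+[400,0])):
  for a in(20,22,24):
    r=np.radians(a);e=np.array([np.cos(r),np.sin(r)])
    print(a,[f(proj(v,[[*(A+e*q),z]])[0]).round() .tolist() for q,z in((.110,.121),(.110,.09),(.099,.121),(.121,.121),(.087,.101))])
E
```

```text
Troot [ 0.67972597 -0.05270048] (np.float64(24.2), np.float64(0.0244))
Tmid [ 0.71996913 -0.03781624] (np.float64(21.7), np.float64(0.0672))
Ttip [ 0.74229707 -0.0294242 ] (np.float64(21.4), np.float64(0.0911))
Cmid [ 0.71991159 -0.03645145] (np.float64(21.4), np.float64(0.0654))
Ctip [ 0.74146685 -0.03109885] (np.float64(19.5), np.float64(0.0875))
Tclip [ 0.76316948 -0.01914267] (np.float64(22.4), np.float64(0.1143))
Cclip [ 0.76412119 -0.01681495] (np.float64(22.5), np.float64(0.1138))
20 [[118.0, 54.0], [116.0, 86.0], [130.0, 90.0], [105.0, 18.0], [143.0, 149.0]]
22 [[105.0, 58.0], [103.0, 91.0], [119.0, 94.0], [91.0, 23.0], [133.0, 153.0]]
24 [[92.0, 63.0], [91.0, 95.0], [107.0, 98.0], [77.0, 28.0], [123.0, 156.0]]
20 [[670.0, 257.0], [662.0, 329.0], [638.0, 239.0], [703.0, 275.0], [599.0, 266.0]]
22 [[677.0, 249.0], [669.0, 321.0], [644.0, 232.0], [711.0, 266.0], [604.0, 260.0]]
24 [[684.0, 240.0], [676.0, 312.0], [651.0, 224.0], [718.0, 257.0], [610.0, 253.0]]
```

Emit:
apply_moves:
  commands:
    - [1, 0.03, -0.15, 0, 0, 0, 0.01]
    - [1, 0.06, -0.3, 0, 0, 0, 0.02]
    - [1, 0.1, -0.45, 0, 0, 0, 0.03]
    - [1, 0.1, -0.45, 0, 0, 0, 0.03]
    - [1, 0.1, -0.45, 0, 0, 0, 0.03]
    - [1, 0.1, -0.45, 0, 0, 0, 0.03]

```text
time_s: 6.77
tcp_pos: [0.5114, -0.0987, 0.1167]
eef_rot: [0.563, 0.428, 0.563, -0.428]
force: [1.6, 0.9, 1.3]
opening: 0.0004
```

```bash
python3 - <<'E'
from h import *
import pickle
s=snapshot("top");c=snapshot("scene");w=snapshot("wrist");pickle.dump((s,c,w),open("s3.pkl","wb"))
im=[cv2.resize(v["img"][r[1]:r[3],r[0]:r[2],::-1],(400,400),interpolation=cv2.INTER_CUBIC) for v,r in((s,(250,112,290,152)),(c,(265,215,315,265)))]
cv2.imwrite("pics/p4.png",np.hstack(im));x=sense();print(x["tcp_pos"],x["force"])
E
```

```text
[ 0.51123526 -0.0986193   0.11661794] [1.54317833 1.02230467 0.55315663]
```

View pics/p4.png

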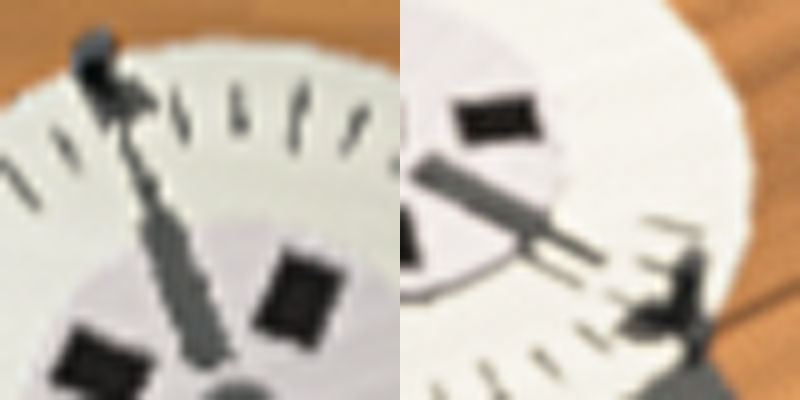

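Emit:
apply_moves:
  commands:
    - [1, -0.1, 0.6, 0, 0, 0, 0]
    - [1, -0.4, 2, 0, 0, 0, 0]
    - [1, -0.4, 2.5, 2, 0, 0, 0]
    - [1, -0.4, 2.5, 6, 0, 0, 0]
    - [1, -0.4, 2.5, 10, 0, 0, 0]
    - [1, -0.4, 2.5, 14, 0, 0, 0]
    - [1, -0.4, 2.5, 14, 0, 0, 0]
    - [1, -0.4, 2.5, 14, 0, 0, 0]

```text
time_s: 7.58
tcp_pos: [0.5083, -0.0731, 0.2593]
eef_rot: [0.565, 0.428, 0.562, -0.427]
force: [-0.3, 0.3, -0.1]
opening: 0.0003
```

```bash
python3 - <<'E'
from h import *
w=snapshot("wrist");R=np.array(w["R"]);print("cam",-R.T@np.array(w["t"]),"fwd",R[2],"right",R[0],w["fx"])
x=sense();print(x["tcp_pos"],x["force"])
for P in([.763,-.018,.121],[.743,-.027,.101],[.657,-.061,.107],[.518,-.118,.151]):print(proj(w,[P])[0])
E
```

```text
cam [ 0.48772165 -0.00054606  0.40421535] fwd [ 0.08220666 -0.28195868 -0.9558982 ] right [0.96305094 0.26929801 0.00338769] 338.0647267939451
[ 0.50713342 -0.07280997  0.25697791] [ 0.48240745 -0.96700151  0.13785224]
[550.93640233 190.20035994]
[508.9719941  187.05564949]
[412.39304356 198.8935193 ]
[251.81320732 236.82943781]
```

Emit:
apply_moves:
  commands:
    - [1, 4, 1, 0, 0, 0, 0]
    - [1, 8, 1, 0, 0, 0, 0]
    - [1, 12, 1, 0, 0, 0, 0]
    - [1, 16, 1, 0, 0, 0, 0]
    - [1, 18, 1, 0, 0, 0, 0]
    - [1, 18, 1, 0, 0, 0, 0]
    - [1, 18, 1, 0, 0, 0, 0]

```text
time_s: 8.22
tcp_pos: [0.6864, -0.0628, 0.2527]
eef_rot: [0.561, 0.427, 0.565, -0.428]
force: [-0.9, 1.0, 0.3]
opening: 0.0002
```

```bash
python3 - <<'E'
from h import *
import pickle
w=snapshot("wrist");pickle.dump(w,open("w.pkl","wb"))
p=proj(w,[[.657,-.061,.107],[.763,-.018,.121]]);print(p)
lo=(p.min(0)-45).astype(int).clip(0);hi=(p.max(0)+45).astype(int);print(lo,hi,w["img"].shape)
save(w,"w1.png",(lo[0],lo[1],hi[0],hi[1]),3.5)
E
```

```text
[[225.04869466 161.71534989]
 [360.36538594 150.34837158]]
[180 105] [405 206] (384, 512, 3)
```

View pics/w1.png

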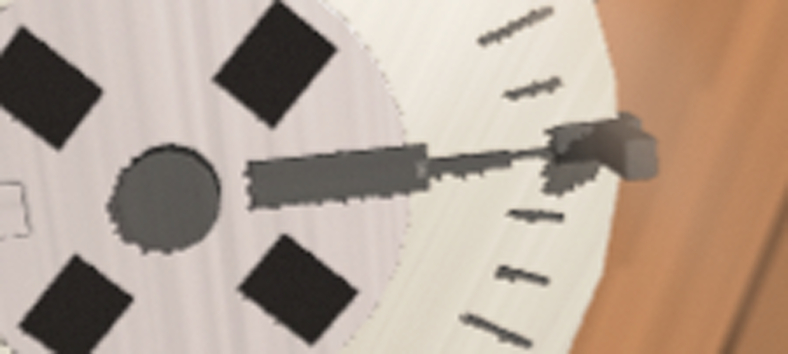

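```bash
python3 - <<'E'
from h import *
import pickle
w=pickle.load(open("w.pkl","rb"))
F=lambda x,y:np.array([(x+.5)/3.5-.5+180,(y+.5)/3.5-.5+105])
G=lambda p:((p+.5-[180,105])*3.5-.5).round().tolist()
# plate edge / ring check and hub
H=onz(w,F(167,197),.11)[:2];print("hub",H)
H=onz(w,F(169,195),.107)[:2]
def an(P):d=P[:2]-H;return np.degrees(np.arctan2(d[1],d[0])).round(2),np.hypot(*d).round(4)
for n,p,z in(("root",(250,183),.101),("mid",(425,166),.101),("thin",(470,163),.101),("tip",(512,158),.101),("cliptop a",(640,157),.121),("top corners",(622,118),.121),("",(657,130),.121),("",(655,180),.121),("",(628,180),.121),("jaw in",(550,130),.093),("jaw in lo",(548,188),.093)):
    P=onz(w,F(*p),z);print(n,P.round(4),an(P))
for a in(20,21,22,23,24):
    r=np.radians(a);e=np.array([np.cos(r),np.sin(r)]);t=np.array([-e[1],e[0]])
    print(a,"top c",G(proj(w,[[*(H+.11*e),.121]])[0]),"corners",[G(proj(w,[[*(H+q*e+b*t),.121]])[0]) for q in(.099,.121) for b in(-.005,.005)],"base",[G(proj(w,[[*(H+.099*e+b*t),.09]])[0]) for b in(-.005,.005)],"tip",G(proj(w,[[*(H+.087*e),.101]])[0]))
E
```

```text
hub [ 0.65887148 -0.05905214]
root [ 0.6781 -0.0519  0.101 ] (np.float64(20.82), np.float64(0.0203))
mid [ 0.7198 -0.0356  0.101 ] (np.float64(21.17), np.float64(0.065))
thin [ 0.7305 -0.0318  0.101 ] (np.float64(20.93), np.float64(0.0765))
tip [ 0.7404 -0.0277  0.101 ] (np.float64(21.13), np.float64(0.0871))
cliptop a [ 0.7644 -0.0169  0.121 ] (np.float64(21.87), np.float64(0.1135))
top corners [ 0.7571 -0.0093  0.121 ] (np.float64(26.94), np.float64(0.1099))
 [ 0.766  -0.0098  0.121 ] (np.float64(24.79), np.float64(0.1177))
 [ 0.7698 -0.0211  0.121 ] (np.float64(18.97), np.float64(0.117))
 [ 0.7637 -0.0228  0.121 ] (np.float64(19.16), np.float64(0.1107))
jaw in [ 0.7494 -0.0191  0.093 ] (np.float64(23.89), np.float64(0.0987))
jaw in lo [ 0.754  -0.0337  0.093 ] (np.float64(15.0), np.float64(0.0982))
20 top c [625.0, 173.0] corners [[579.0, 197.0], [579.0, 156.0], [672.0, 191.0], [673.0, 149.0]] base [[550.0, 172.0], [549.0, 134.0]] tip [512.0, 165.0]
21 top c [625.0, 166.0] corners [[579.0, 190.0], [578.0, 149.0], [672.0, 182.0], [672.0, 140.0]] base [[550.0, 166.0], [549.0, 128.0]] tip [512.0, 159.0]
22 top c [625.0, 158.0] corners [[579.0, 183.0], [578.0, 142.0], [672.0, 173.0], [672.0, 131.0]] base [[550.0, 159.0], [548.0, 121.0]] tip [511.0, 153.0]
23 top c [625.0, 150.0] corners [[579.0, 176.0], [577.0, 135.0], [673.0, 164.0], [671.0, 123.0]] base [[550.0, 153.0], [548.0, 115.0]] tip [511.0, 147.0]
24 top c [625.0, 142.0] corners [[579.0, 169.0], [576.0, 127.0], [673.0, 156.0], [671.0, 114.0]] base [[550.0, 146.0], [547.0, 108.0]] tip [511.0, 141.0]
```

The pointer reads about 21.1° and the clip about 21.9°. That is 1 to 1.5 mm off, well inside the limit. Next, the button.

Emit:
apply_moves:
  commands:
    - [1, -15.3, -29.2, 0, 0, 0, 0]
    - [1, -15.3, -29.2, 0, 0, 0, 0]
    - [1, -15.3, -29.2, 0, 0, 0, 0]
    - [1, -15.3, -29.2, 0, 0, 0, 0]
    - [1, -15.3, -29.2, 0, 0, 0, 0]
    - [1, -15.3, -29.2, 0, 0, 0, 0]
    - [1, -15.3, -29.2, 0, 0, 0, 0]
    - [1, -15.3, -29.2, 0, 0, 0, 0]

```text
time_s: 8.93
tcp_pos: [0.5315, -0.3565, 0.2564]
eef_rot: [0.563, 0.428, 0.563, -0.428]
force: [1.2, -0.1, 0.2]
opening: 0.0001
```

Emit:
apply_moves:
  commands:
    - [1, 0, 0, -3, 0, 0, 0]
    - [1, 0, 0, -7, 0, 0, 0]
    - [1, 0, 0, -11, 0, 0, 0]
    - [1, 0, 0, -14, 0, 0, 0]
    - [1, 0, 0, -15, 0, 0, 0]
    - [1, 0, 0, -15, 0, 0, 0]
    - [1, 0, 0, -15, 0, 0, 0]

```text
time_s: 9.52
tcp_pos: [0.5342, -0.3554, 0.1076]
eef_rot: [0.563, 0.428, 0.563, -0.428]
force: [0.5, -0.9, 0.2]
opening: 0.0007
```

```bash
python3 - <<'E'
from h import *
c=snapshot("scene");save(c,"b1.png",(85,200,185,300),5)
print((proj(c,[sense()["tcp_pos"],[.533,-.355,.072]])-[85,200]+.5)*5)
E
```

```text
[[186.14040705 225.47932062]
 [200.87327271 274.55516898]]
```

View pics/b1.png

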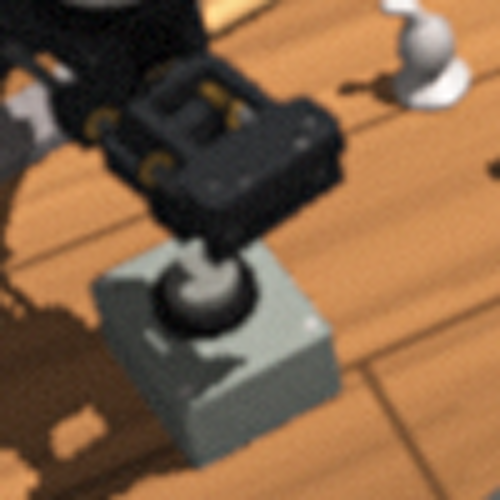

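Emit:
apply_moves:
  commands:
    - [1, 0.4, 0, -1.5, 0, 0, 0]
    - [1, 0.4, 0, -2.7, 0, 0, 0]
    - [1, 0.4, 0, -3.2, 0, 0, 0]
    - [1, 0.4, 0, -3.5, 0, 0, 0]
    - [1, 0.4, 0, -3.7, 0, 0, 0]
    - [1, 0.4, 0, -3.9, 0, 0, 0]
    - [1, 0.4, 0, -3.9, 0, 0, 0]

```text
time_s: 10.15
tcp_pos: [0.5384, -0.3556, 0.0682]
eef_rot: [0.563, 0.428, 0.563, -0.428]
force: [-2.7, 1.0, 3.7]
opening: 0.0004
```

Contact shows 3.7 N at z = 0.068. About 5 N is full travel, so I'll go lower and then release.

Emit:
apply_moves:
  commands:
    - [1, 0, 0, -0.15, 0, 0, 0]
    - [1, 0, 0, -0.3, 0, 0, 0]
    - [1, 0, 0, -0.4, 0, 0, 0]
    - [1, 0, 0, -0.45, 0, 0, 0]
    - [1, 0, 0, -0.45, 0, 0, 0]
    - [1, 0, 0, -0.45, 0, 0, 0]

```text
time_s: 10.65
tcp_pos: [0.5387, -0.3558, 0.0662]
eef_rot: [0.564, 0.427, 0.563, -0.428]
force: [-8.1, 6.6, 20.2]
opening: 0.0007
```

The button is at its stop: z = 0.0662, and the force has risen to 20 N. Retreating.

Emit:
apply_moves:
  commands:
    - [1, 0, 0, 1, 0, 0, 0]
    - [1, 0, 0, 3, 0, 0, 0]
    - [1, 0, 0, 7, 0, 0, 0]
    - [1, 0, 0, 11, 0, 0, 0]
    - [1, 0, 0, 15, 0, 0, 0]
    - [1, 0, 0, 18, 0, 0, 0]
    - [1, 0, 0, 18, 0, 0, 0]
    - [1, 0, 0, 18, 0, 0, 0]

```text
time_s: 11.32
tcp_pos: [0.5395, -0.3568, 0.2461]
eef_rot: [0.565, 0.427, 0.561, -0.428]
force: [0.4, -0.4, -0.0]
opening: 0.0008
```

```bash
python3 - <<'E'
from h import *
s=snapshot("top");c=snapshot("scene");x=sense();print(x["tcp_pos"],x["force"])
im=[cv2.resize(v["img"][r[1]:r[3],r[0]:r[2],::-1],(400,400),interpolation=cv2.INTER_CUBIC) for v,r in((s,(210,110,310,210)),(c,(80,170,320,410-26)))]
cv2.imwrite("pics/end.png",np.hstack(im))
E
```

```text
[ 0.53790297 -0.35525246  0.24185671] [ 0.9822601   0.04928733 -0.23638131]
```

View pics/end.png

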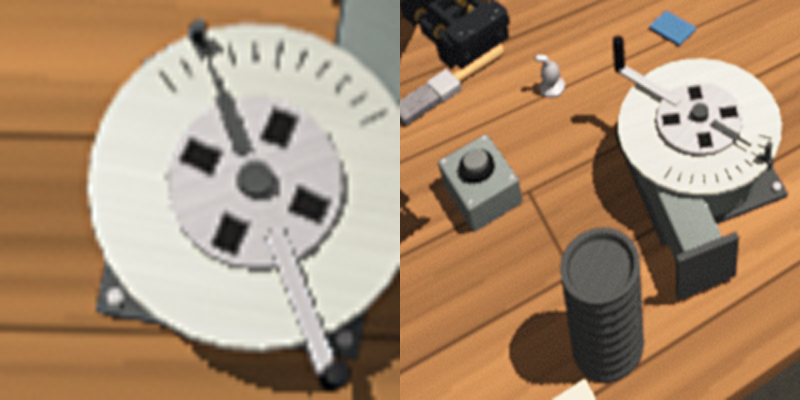

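The pointer runs from the hub at (258,180) through its tip near (212,65) to the clip at (200,40), so it is still in line. The button is up, the loose things stand where they were, and the arm is clear.

```bash
python3 -c "
from plant import *
print(hand_in())"
```

```text
the job is handed in; nothing more can be done
None
```

The pointer is lined up with the marker clip, the start button has been pressed and has come back up, and the job is handed in. No verdict was reported. It took about 11 s of the 51 s allowed.

- **Lever:** I pushed the handle round about 88° with the shut fingertips, in short steps. The wrist read about 3 N or less at the end of each step.
- **Alignment:** The close wrist-camera view put the pointer at 21.1° and the clip at about 21.9°, roughly 1–1.5 mm apart against the 5 mm limit. My separate readings of the clip disagreed by about 1°, between 21° and 22.5°.
- **Button:** It bottomed out with the fingertip at 66 mm above the table, where full travel puts it. The force there was about 20 N.
- **Last pictures:** They show the pointer still in line, the clip not visibly moved, the button up and the arm clear. The bird, brush and tile look undisturbed. The jar and screwdriver were outside the final crops, and nothing was driven near them.

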